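# Put a cleaned hub spindle away dust-tight between two pots

## Task

Pack the cleaned hub spindle away on the garage bench, one thing at a time: first stand the wide open pot in the middle of the round cork pad, then stand the spindle upright in it, next cover it with the equally wide pot that lies mouth-down, squarely rim on rim, and last lay the larger steel nut flat on the middle of the covering pot's bottom to keep it shut. Set each thing down without dropping it, let go of it before fetching the next, and leave the slim pot, the small nut, the oil bottle and the tape roll where they are.

Things in the scene. Friction and masses are not known exactly. Their poses are not given: they have to be found in the camera images.
- round_pad: round cork pad, 100 mm across, 6 mm thick, fixed to the bench; the place for the stack. Origin: centre of its underside, on the bench top; z up
- square_pad: square cork pad, 90 x 90 mm, 6 mm thick, fixed to the bench; not used. Origin: centre of its underside
- pot: wide grey plastic pot standing mouth-up (from above one looks into it): straight round wall, 58 mm outside and 47 mm inside diameter (wall 5.5 mm), 46 mm high, floor 6 mm thick, so 40 mm deep; about 70 g. Origin: centre of its underside; z up, out of the mouth
- cover_pot: the equal wide grey plastic pot, standing mouth-down (from above one sees its flat closed bottom): 58 mm outside and 47 mm inside diameter, 46 mm high, bottom 6 mm thick, 40 mm deep inside; about 70 g. Origin: centre of its mouth, in the plane of the rim it stands on; z up, so the closed bottom is at z = 46 mm
- spindle: steel bicycle hub spindle standing upright: a round foot (bearing) 30 mm across and 16 mm high, narrowing (complete 20 mm above its underside) to a plain round shaft 16 mm across that reaches 74 mm; about 140 g. In the pot its shaft sticks out 34 mm above the rim, where fingers holding it stay clear of the rim. Origin: centre of the foot's underside; z up along the shaft
- big_nut: large steel hexagon nut lying flat: 36 mm across flats, 42 mm across corners, 20 mm high, with an open 23 mm hole; about 110 g. Origin: centre of its underside; z up along the hole; its x axis is square to one pair of flats (further pairs every 60 degrees)
- slim_pot: slim grey plastic pot standing mouth-down: 38 mm outside diameter, 46 mm high; not used, leave alone. Origin: centre of its mouth, on the bench; z up
- small_nut: small steel hexagon nut lying flat: 22 mm across flats, 12 mm high; not used, leave alone. Origin: centre of its underside
- oil_bottle: white round bottle with a black cap, standing, 40 mm in diameter, 90 mm high; leave alone. Origin: centre of its underside
- tape_roll: black roll of tape lying flat, 72 mm outside and 48 mm inside diameter, 19 mm high; leave alone. Origin: centre of its underside
Things that resemble listed ones, but are neither listed nor needed, are in the scene too. Leave any purple look-alike of the spindle alone.

How it is judged (in metres and radians):
On the way, in this order (a step that is already met when the one before it is completed fails the run):
1. the wide open pot stands mouth-up on the middle of the round pad, let go (horizontal distance between pot and round_pad below 0.015 m and z of pot in the frame of round_pad between 0.002 and 0.01 m and angle between pot's own z axis and vertical below 0.06 rad and contact force between pot and the fingers below 0.1 N and linear speed of pot below 0.03 m/s), for 0.2 s.
2. the spindle stands upright in the pot on the pad, let go (horizontal distance between pot and round_pad below 0.015 m and z of pot in the frame of round_pad between 0.002 and 0.01 m and angle between pot's own z axis and vertical below 0.06 rad and horizontal distance between spindle and pot below 0.013 m and z of spindle in the frame of pot between 0.002 and 0.01 m and angle between spindle's own z axis and vertical below 0.12 rad and contact force between spindle and the fingers below 0.1 N and linear speed of spindle below 0.03 m/s), for 0.2 s.
3. the wide cover pot stands mouth-down on the pot, rim on rim, over the spindle, let go (horizontal distance between pot and round_pad below 0.015 m and z of pot in the frame of round_pad between 0.002 and 0.01 m and angle between each of pot, cover_pot's own z axis and vertical below 0.06 rad and horizontal distance between spindle and pot below 0.013 m and z of spindle in the frame of pot between 0.002 and 0.01 m and angle between spindle's own z axis and vertical below 0.12 rad and horizontal distance between cover_pot and pot below 0.006 m and z of cover_pot in the frame of pot between 0.042 and 0.05 m and contact force between cover_pot and the fingers below 0.1 N and linear speed of cover_pot below 0.03 m/s), for 0.2 s.
4. the large nut lies flat on the cover pot's bottom, let go (horizontal distance between pot and round_pad below 0.015 m and z of pot in the frame of round_pad between 0.002 and 0.01 m and angle between each of pot, cover_pot, big_nut's own z axis and vertical below 0.06 rad and horizontal distance between spindle and pot below 0.013 m and z of spindle in the frame of pot between 0.002 and 0.01 m and angle between spindle's own z axis and vertical below 0.12 rad and horizontal distance between cover_pot and pot below 0.006 m and z of cover_pot in the frame of pot between 0.042 and 0.05 m and horizontal distance between big_nut and cover_pot below 0.012 m and z of big_nut in the frame of cover_pot between 0.042 and 0.05 m and contact force between big_nut and the fingers below 0.1 N and linear speed of big_nut below 0.03 m/s), for 0.2 s.
At the end, for the whole second after the job is handed in: Pot mouth-up within 15 mm of the round pad's centre; spindle upright on its floor; cover pot mouth-down on its rim, centred within 6 mm; large nut flat on top within 12 mm of the middle. Heights within 4 mm, tilt under 0.06 rad (spindle 0.12); all released, at rest (all of step 4 and contact force between each of pot, spindle, cover_pot and the fingers below 0.1 N and linear speed of each of pot, spindle, cover_pot below 0.03 m/s); the robot touches nothing.
It fails at once if the slim pot, small nut, oil bottle or tape roll is moved (25 mm) or tipped (distance of any of slim_pot, small_nut, oil_bottle, tape_roll from where it was at the start of the episode above 0.025 m or angle between any of slim_pot, small_nut, oil_bottle, tape_roll's own z axis and vertical above 0.5 rad).
It fails at once if the open pot is dropped or thrown (faster than 0.6 m/s and not held) (linear speed of pot above 0.6 m/s and contact force between pot and the fingers below 0.1 N).
It fails at once if the spindle is dropped or thrown (faster than 0.6 m/s and not held) (linear speed of spindle above 0.6 m/s and contact force between spindle and the fingers below 0.1 N).
It fails at once if the cover pot is dropped or thrown (faster than 0.6 m/s and not held) (linear speed of cover_pot above 0.6 m/s and contact force between cover_pot and the fingers below 0.1 N).
It fails at once if the large nut is dropped or thrown (faster than 0.6 m/s and not held) (linear speed of big_nut above 0.6 m/s and contact force between big_nut and the fingers below 0.1 N).
It also fails if it takes over 115 s, if anything falls off the work surface, if the arm or the gripper's body presses on something with over 40 N, if the wrist force passes 120 N, or if a joint passes its speed limit or range.

## Robot

A 6-joint arm with a two-finger parallel gripper is mounted at the origin on the work surface. World frame = base frame: x ahead of the robot, y to its left, z up, the work surface at z = 0. Lengths are in mm, angles in degrees, forces in N, time in s.
With the tool pointing down it reaches from about 300 to 850 mm from the base axis. Payload 4.2 kg.
Tool frame: the origin (TCP) lies at the very end of the fingers, on their centre line; the grasp point (between the pads) lies 19 mm behind it (env.tcp_to_grasp is the distance from the TCP to the grasp point, in mm); z points along the fingers, y is the line along which they close (so a half turn about z gives the same grasp; the last joint's range is limited). The gripper opens to 91 mm and grips with 3 to 60 N. Pads are 32 mm wide; open, the fingers measure 118 mm over their backs; the gripper's body (76 mm by 178 mm) begins 60 mm behind the grasp point.
Start: joints at [-65.661, 18.312, 89.639, -0, 72.044, -1.146], TCP at [247.415, -519.066, 213.976] pointing down, gripper open.
Joint ranges: [-177.97, 177.97], [-48.28, 115.42], [12.27, 149.76], [-77.06, 257.06], [2.81, 150.46], [-146.56, 146.56]. Speed limits (degrees/s): [147.25, 147.25, 180, 180, 180, 180].

## Interface

Orientations are given as [roll, pitch, yaw] about the fixed x, y, z axes, in that order (R = Rz(yaw) Ry(pitch) Rx(roll)).
In Python, from workcell import env gives the robot as it stands.
- The arm moves only by the tool move_arm, never from a script. Its argument "plan" is a list of rows, each a list of 3 entries, a list of its own where there are three numbers: the shift along the world's x, y, z in cm, then the turn about the world's z in degrees, then the closure, from 0 (fully open) to 1 (shut). In form: [[[x, y, z], turn, claw], ...]. A call has 1 to 5 rows; each row shifts and turns the commanded pose from where the row before left it; what a row does not reach is not made up. A row lasts 1/10 s, in which the tool goes at most 50 mm and 8.59 degrees, less where a joint would pass 70% of its speed; a pose out of reach is approached as far as the arm can. A call is refused whole if a number of a shift passes 5 or a number of a turn 8.59, either way. A call with a gripper value outside its range is refused whole. The fingers move at their own pace and stop on an object; "squeeze" is the grip in N (left out, the last holds). Time passes only in rows, so rows that do not move let the fingers close. It gives the time, the measured TCP pose, the force, the opening and the grip force at its end, in the units of the state.
- env.state(): the state, without advancing time (a new reading comes with each control period).
- env.grab_frame(name): name is "scene" or "top" or "wrist"; returns a dict with "frame" (384x512x3 uint8, red, green, blue), "z_map" (384x512 float32, mm along the optical axis (not along the pixel's ray), 0 where there is no reading), "fovy" (degrees; the focal length in pixels is half the picture's height over the tangent of half this angle, whatever the lens; pixels are square), "cx", "cy" (the principal point, pixels), "position" and "orientation" of the camera in the world. Camera axes: x right, y down, z forward; pixel columns grow to the right and rows downward; lengths in mm; the calibration is good to about 2 mm. A picture is of the moment at which its call begins.
- env.job_done(): hands the job in; it is judged then, once.
Trained networks look in a picture, given as the dict that the camera call returned (one of the last four; its "shot" number tells which), for a name from the list of things; names that differ only in an ending like _2 or _b are one class to them, and where a whole thing is asked for, a point or a joint stands for the part that bears it (a point fixed in the world has none). Each returns a list of dicts, best first, with "score" (0 to 1); they miss things now and then, are a little off and sometimes report something else, mostly with a low value. They report only what shows in the picture. A call takes as long as a camera call. They do not tell look-alikes from the thing itself.
- env.search_frame(picture, label): "point" ([column, row] in pixels, amid what is visible of it).
- env.landmark_of(picture, label): "point" ([column, row] in pixels: a listed point, or the origin of a listed thing).
The state is a dict: "time_s": time; "qpos": joint angles; "qvel": joint speeds; "effort": joint torques, N m; "ee_pos": TCP position; "ee_rot": TCP orientation; "force": force on the tool from outside, world axes, zero at the start; "torque": the same for the moment, N m; "gripper_width": finger opening in mm; "gripper_force": force on a finger pad.
Only numpy, scipy, OpenCV 4.12 (cv2) and the standard library are available. Lean on these libraries where they do the work, as an engineer would, in place of code of your own. Each camera call takes 0.05 s, during which the arm holds its last target. There are 200 camera calls.

## Working session

There is one attempt and no reset: what is moved stays moved. The work goes in short steps, Python scripts to look and compute and a tool call to move; the robot and the scene stay as the last step left them, time stands still between calls to the robot, and variables do not carry over. Pictures are saved under pics/ and viewed, at most 14 in all, crops included, and the job is handed in when it is done.

Besides the shell and the picture viewer there is one more tool, called after "Emit:" in YAML: its name, and indented under it one key for each argument. move_arm: Moves the arm, as the interface text tells. Its arguments: {"type":"object","properties":{"plan":{"type":"array","items":{"type":"array"}},"squeeze":{"type":"number"}},"required":["plan"]}

```bash
mkdir -p pics
cat > h.py <<'E'
import numpy as np, cv2
from scipy.spatial.transform import Rotation as R
from workcell import env
def rot(o):
    o=np.array(o,float)
    return o if o.shape==(3,3) else R.from_euler('xyz',o,degrees=True).as_matrix()
def cloud(p):
    h,w=p['z_map'].shape; f=h/2/np.tan(np.radians(p['fovy'])/2)
    u,v=np.meshgrid(np.arange(w),np.arange(h)); z=p['z_map']
    c=np.stack([(u-p['cx'])/f*z,(v-p['cy'])/f*z,z],-1)
    return c@rot(p['orientation']).T+np.array(p['position'])
def save(p,n): cv2.imwrite(f'pics/{n}.png',p['frame'][...,::-1])
E
python3 - <<'E'
from h import *
for n in('scene','top'):
    p=env.grab_frame(n); save(p,n+'0'); c=cloud(p)
    print(n,p['position'],p['orientation'],p['fovy'],p['cx'],p['cy'])
    for l in 'round_pad square_pad pot cover_pot spindle big_nut slim_pot small_nut oil_bottle tape_roll'.split():
        for fn in('search_frame','landmark_of'):
            for d in getattr(env,fn)(p,l)[:3]:
                u,v=np.round(d['point']).astype(int); print(l,fn[:4],round(d['score'],2),u,v,c[min(v,383),min(u,511)].round())
s=env.state(); print(s)
E
```

```text
scene [1010.3186867   164.69721763  558.41277394] [-137.60439279   -1.02576527  112.88913411] 56.12754235426342 257.0144770456086 185.71631571106494
round_pad sear 0.79 176 138 [ 477. -257.    4.]
round_pad sear 0.47 234 137 [ 422. -132.    8.]
round_pad land 0.73 339 184 [481. 134.  20.]
round_pad land 0.63 176 137 [ 474. -258.    5.]
square_pad sear 0.65 282 158 [441.  -4.   5.]
pot sear 0.97 232 137 [ 426. -135.   10.]
pot land 0.65 235 148 [ 470. -106.   21.]
cover_pot sear 0.68 395 275 [633. 274.   1.]
cover_pot sear 0.6 408 189 [465. 261.  45.]
cover_pot land 0.56 405 197 [471. 262.  28.]
spindle sear 0.88 326 265 [684. 160.  36.]
spindle sear 0.86 329 234 [615. 148.  26.]
spindle land 0.61 324 240 [619. 143.  10.]
spindle land 0.61 319 273 [691. 153.  16.]
spindle land 0.52 279 158 [443. -10.   5.]
big_nut sear 0.57 341 182 [453. 135.  -1.]
big_nut land 0.57 339 185 [480. 134.  16.]
slim_pot sear 0.7 283 158 [440.  -2.   5.]
slim_pot sear 0.61 180 193 [ 650. -136.   44.]
slim_pot land 0.74 182 202 [ 651. -135.   18.]
small_nut sear 0.72 395 272 [628. 273.   2.]
small_nut sear 
[... 1508 characters left out ...]
249 171 [606.  21.  -0.]
{'time_s': 2.1, 'qpos': array([-6.56621595e+01,  1.83111779e+01,  8.96416047e+01, -8.43827180e-04,
        7.20409137e+01, -1.14604689e+00]), 'qvel': array([ 0.0008657 , -0.03189095,  0.06296332,  0.00949444, -0.01605795,
       -0.05402958]), 'effort': array([ 5.43538263e-04, -4.12348545e+01, -2.32225978e+01,  7.28546642e-02,
        3.77484038e-02,  1.13320630e-05]), 'ee_pos': array([ 247.39785539, -519.06873071,  213.96549017]), 'ee_rot': array([1.79993714e+02, 9.28661165e-04, 2.54841475e+01]), 'force': array([-0.20368382,  0.74779526,  0.17451394]), 'torque': array([ 0.01382681, -0.04883084, -0.04986215]), 'gripper_force': 0.0, 'gripper_width': 91.05405825889707}
```

View pics/scene0.png

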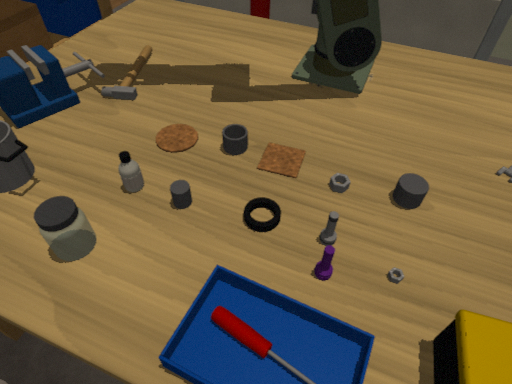

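View pics/top0.png

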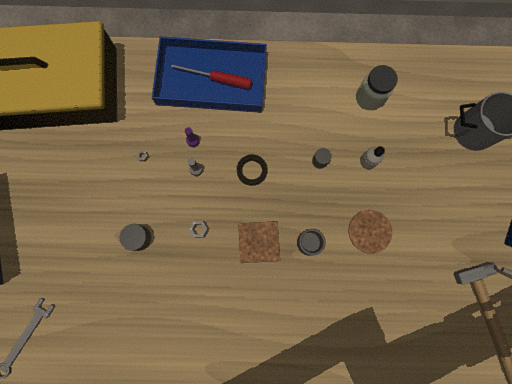

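```bash
cat >> h.py <<'E'
def plane(p,pts,z):
    h=p['z_map'].shape[0]; f=h/2/np.tan(np.radians(p['fovy'])/2); pts=np.atleast_2d(pts).astype(float)
    d=np.c_[(pts[:,0]-p['cx'])/f,(pts[:,1]-p['cy'])/f,np.ones(len(pts))]@rot(p['orientation']).T
    o=np.array(p['position']); return (o+d*((z-o[2])/d[:,2])[:,None])[:,:2]
def circ(xy):
    A=np.c_[2*xy,np.ones(len(xy))]; s=np.linalg.lstsq(A,(xy**2).sum(1),rcond=None)[0]
    return s[:2],np.sqrt(s[2]+s[:2]@s[:2])
E
python3 - <<'E'
from h import *
P={n:env.grab_frame(n) for n in('scene','top')}
G=dict(round_pad=(470,-255,60,2.5,9),pot=(440,-120,45,38,52),cover=(450,262,45,38,52),spindle=(605,141,30,55,80),spindle_lo=(605,141,30,3,15),nut=(472,134,35,13,26),slim=(630,-138,32,38,52),tape=(605,18,50,12,24))
for n,p in P.items():
    c=cloud(p); z=c[...,2]
    fl=(np.abs(z)<15)&(c[...,0]>350)&(c[...,0]<700)&(np.abs(c[...,1])<300); print(n,'table z',np.median(z[fl]).round(2),z[fl].std().round(2))
    for k,(x,y,r,a,b) in G.items():
        m=(np.hypot(c[...,0]-x,c[...,1]-y)<r)&(z>a)&(z<b)
        if k=='round_pad':
            hsv=cv2.cvtColor(p['frame'],cv2.COLOR_RGB2HSV); m=(np.hypot(c[...,0]-x,c[...,1]-y)<75)&(hsv[...,0]<13)&(hsv[...,1]>95)
            m=cv2.morphologyEx(m.astype(np.uint8),cv2.MORPH_OPEN,np.ones((3,3)))>0
        q=c[m]
        if len(q)<4: print(k,'few',len(q)); continue
        cs=max(cv2.findContours(m.astype(np.uint8),cv2.RETR_EXTERNAL,cv2.CHAIN_APPROX_NONE)[0],key=len)[:,0]
        zz=np.median(q[:,2]); o,R_=circ(plane(p,cs,zz))
        (ex,ey),rr=cv2.minEnclosingCircle(q[:,:2].astype(np.float32))
        print(n,k,len(q),'z',zz.round(1),'mean',q[:,:2].mean(0).round(1),'ext',q.min(0).round()[:2],q.max(0).round()[:2],'fit',o.round(1),R_.round(1))
E
```

```text
scene table z -0.84 2.49
round_pad few 0
scene pot 212 z 43.5 mean [ 444.1 -117.7] ext [ 413. -147.] [471. -90.] fit [ 444.2 -117.5] 29.6
scene cover 548 z 44.9 mean [446.5 270. ] ext [414. 242.] [473. 299.] fit [446.3 269.6] 29.5
scene spindle 115 z 71.6 mean [609.4 147.1] ext [598. 139.] [615. 155.] fit [611.8 147.2] 11.4
scene spindle_lo 76 z 9.6 mean [616.1 147.9] ext [595. 132.] [622. 162.] fit [610.1 147. ] 12.7
scene nut 177 z 18.5 mean [467.3 133.3] ext [447. 114.] [486. 153.] fit [467.9 133.6] 19.8
scene slim 267 z 44.7 mean [ 638.1 -142.7] ext [ 617. -163.] [ 655. -125.] fit [ 638.2 -142.6] 19.6
scene tape 576 z 17.5 mean [610.2  17.3] ext [572. -19.] [644.  52.] fit [609.3  17. ] 35.8
top table z -0.01 2.41
round_pad few 0
top pot 210 z 45.0 mean [ 441.2 -119.5] ext [ 414. -149.] [469. -92.] fit [ 441.3 -119.5] 27.9
top cover 569 z 45.9 mean [442.2 267.8] ext [414. 240.] [470. 296.] fit [442.3 267.9] 28.1
top spindle 61 z 73.2 mean [604.4 144.8] ext [598. 138.] [614. 153.] fit [603.9 144.4] 8.9
top spindle_lo 37 z 9.6 mean [603.  139.7] ext [591. 119.] [631. 167.] fit [607.2 145.5] 15.7
top nut 144 z 19.7 mean [465.1 132.1] ext [447. 112.] [483. 152.] fit [465.1 132. ] 18.2
top slim 222 z 45.4 mean [ 633.8 -145.3] ext [ 616. -164.] [ 653. -128.] fit [ 633.9 -145.3] 18.4
top tape 424 z 18.8 mean [605.6  15.1] ext [571. -19.] [642.  49.] fit [605.9  15.1] 34.9
```

Emit:
move_arm:
  plan:
    - [[1.95, 4, -0.2], -2.55, 0]
    - [[1.95, 4, -0.2], -2.55, 0]
    - [[1.95, 4, -0.2], -2.55, 0]
    - [[1.95, 4, -0.2], -2.55, 0]
    - [[1.95, 4, -0.2], -2.55, 0]
  squeeze: 20

```text
time_s: 2.7
ee_pos: [345.4, -317.5, 204.1]
ee_rot: [180.0, -0.0, 12.6]
force: [1.2, -0.7, -0.5]
gripper_width: 91.3
gripper_force: 0.0
```

Emit:
move_arm:
  plan:
    - [[1.95, 4, -0.6], -2.55, 0]
    - [[1.95, 4, -0.6], -2.55, 0]
    - [[1.95, 4, -0.6], -2.55, 0]
    - [[1.95, 4, -0.6], -2.55, 0]
    - [[1.95, 4, -0.6], -2.55, 0]

```text
time_s: 3.2
ee_pos: [443.1, -117.4, 174.1]
ee_rot: [180.0, -0.1, -0.1]
force: [0.4, -0.6, 0.8]
gripper_width: 91.2
gripper_force: 0.0
```

Run:
```python
from h import *
s=env.state(); print(s['time_s'],s['ee_pos'],s['ee_rot'])
p=env.grab_frame('wrist'); save(p,'w1'); c=cloud(p); z=c[...,2]
print(p['position'],p['orientation'],p['fovy'])
m=(np.hypot(c[...,0]-442,c[...,1]+118)<50)&(z>36)&(z<54); q=c[m]
if len(q): print(len(q),np.median(q[:,2]),q.min(0),q.max(0),circ(q[:,:2]))
for n in('top','scene'):
    p=env.grab_frame(n); h=cv2.cvtColor(p['frame'],cv2.COLOR_RGB2HSV)
    u,v=(370,231) if n=='top' else (176,138)
    print(n,h[v-3:v+4:3,u-3:u+4:3].reshape(-1,3).tolist(), h[v+45,u].tolist(),h[v,u-45].tolist())
```

```text
3.2 [ 443.05611703 -117.37836743  174.06090772] [ 1.79975560e+02 -5.26492004e-02 -1.24087858e-01]
[ 517.36348012 -117.36426593  345.53617527] [ 1.64728769e+02  7.82154198e-03 -9.01749008e+01] 65.40779678066711
997 46.25998858548519 [ 413.26878199 -149.11544781   36.21910998] [470.22831545 -91.99242474  48.89097146] (array([ 442.43779065, -120.44527138]), np.float64(25.877239710777367))
top [[41, 55, 88], [39, 52, 94], [38, 52, 93], [41, 44, 93], [36, 44, 86], [44, 51, 95], [39, 49, 88], [36, 50, 81], [39, 44, 92]] [17, 102, 160] [42, 59, 43]
scene [[14, 161, 144], [15, 169, 127], [14, 156, 116], [15, 164, 118], [13, 160, 118], [14, 167, 134], [15, 172, 123], [14, 167, 124], [13, 166, 63]] [6, 17, 73] [20, 132, 143]
```

View pics/w1.png

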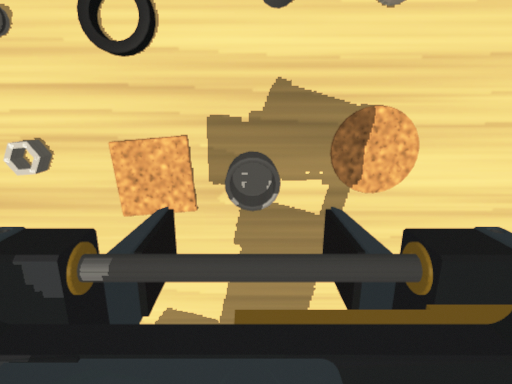

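Run:
```python
from h import *
p=env.grab_frame('wrist'); c=cloud(p); z=c[...,2]
near=np.hypot(c[...,0]-470,c[...,1]+255)
print('inner z',np.median(z[near<40]),z[near<40].std(),'outer z',np.median(z[(near>60)&(near<75)]),z[(near>60)&(near<75)].std())
zs=cv2.GaussianBlur(z,(5,5),0); zt=(np.median(z[near<40])+np.median(z[(near>60)&(near<75)]))/2
def fit(m,t):
    m=cv2.morphologyEx(m.astype(np.uint8),cv2.MORPH_OPEN,np.ones((5,5)))
    cs=max(cv2.findContours(m,cv2.RETR_EXTERNAL,cv2.CHAIN_APPROX_NONE)[0],key=cv2.contourArea)[:,0]
    xy=plane(p,cs,6); o,r=circ(xy); 
    for _ in range(3): k=np.abs(np.hypot(*(xy-o).T)-r)<4; o,r=circ(xy[k])
    print(t,o,r,k.mean(),'encl',cv2.minEnclosingCircle(xy.astype(np.float32)))
fit((zs>zt)&(near<80),'depth')
g=np.where(near<42,1,np.where(near<60,3,0)).astype(np.uint8); g[near>85]=0
cv2.grabCut(p['frame'],g,None,np.zeros((1,65)),np.zeros((1,65)),6,cv2.GC_INIT_WITH_MASK)
fit((g==1)|(g==3),'grab')
q=env.grab_frame('top');p=q;c=cloud(p);z=c[...,2];near=np.hypot(c[...,0]-470,c[...,1]+255)
zs=cv2.GaussianBlur(z,(5,5),0);fit((zs>3)&(near<80),'top depth')
```

```text
inner z 6.71653739669722 0.7302695423158709 outer z 1.0686098472423282 122.78163264607157
depth [ 470.61709579 -259.56046599] 49.02907838362561 0.9887640449438202 encl ((469.8415832519531, -260.09942626953125), 50.596134185791016)
grab [ 471.2112247  -258.97016774] 49.41365477337962 0.9588014981273408 encl ((473.688232421875, -258.24005126953125), 52.90442657470703)Traceback (most recent call last):
  File "<stdin>", line 17, in <module>
  File "<stdin>", line 8, in fit
ValueError: max() iterable argument is empty
```

Emit:
move_arm:
  plan:
    - [[-0.1, -0.3, -4], 0, 0]
    - [[0, 0, -5], 0, 0]
    - [[0, 0, -4.2], 0, 0]
    - [[0, 0, -3], 0, 0]
    - [[0, 0, 0], 0, 0]

```text
time_s: 3.95
ee_pos: [438.0, -122.8, 9.1]
ee_rot: [-179.9, 0.5, -0.2]
force: [0.0, 0.6, 0.9]
gripper_width: 91.5
gripper_force: 0.0
```

Emit:
move_arm:
  plan:
    - [[0, 0, 0], 0, 0.4]
    - [[0, 0, 0], 0, 0.5]
    - [[0, 0, 0], 0, 1]
    - [[0, 0, 0], 0, 1]
    - [[0, 0, 0], 0, 1]

```text
time_s: 4.45
ee_pos: [442.0, -122.2, 12.9]
ee_rot: [180.0, -0.1, -0.0]
force: [-1.0, 0.2, 5.0]
gripper_width: 56.6
gripper_force: 20.0
```

Emit:
move_arm:
  plan:
    - [[0, 0, 2], 0, 1]
    - [[0, 0, 2], 0, 1]
    - [[0.7, -3.2, 0], 0, 1]
    - [[0.7, -3.5, 0], 0, 1]
    - [[0.7, -3.5, 0], 0, 1]

```text
time_s: 4.95
ee_pos: [462.8, -225.0, 52.6]
ee_rot: [180.0, -0.0, 0.1]
force: [1.0, 0.2, -1.3]
gripper_width: 56.6
gripper_force: 20.0
```

Emit:
move_arm:
  plan:
    - [[0.78, -3.5, 0], 0, 1]
    - [[0, 0, -1], 0, 1]
    - [[0, 0, -1.2], 0, 1]
    - [[0, 0, -0.7], 0, 1]
    - [[0, 0, 0], 0, 1]

```text
time_s: 5.45
ee_pos: [468.7, -257.2, 21.4]
ee_rot: [-179.9, 0.2, 0.1]
force: [0.1, 0.6, -1.0]
gripper_width: 56.4
gripper_force: 20.0
```

Emit:
move_arm:
  plan:
    - [[0.1, -0.1, 0], 0, 1]
    - [[0, 0, 0], 0, 1]
    - [[0, 0, 0], 0, 1]

```text
time_s: 5.75
ee_pos: [471.6, -259.9, 23.5]
ee_rot: [180.0, -0.0, 0.0]
force: [-0.2, 0.1, -0.6]
gripper_width: 56.4
gripper_force: 20.0
```

Emit:
move_arm:
  plan:
    - [[0, 0, -0.2], 0, 1]
    - [[0, 0, -0.2], 0, 1]
    - [[0, 0, -0.05], 0, 1]
    - [[0, 0, 0], 0, 1]
    - [[0, 0, 0], 0, 1]

```text
time_s: 6.25
ee_pos: [471.3, -260.1, 19.0]
ee_rot: [180.0, -0.0, -0.0]
force: [-0.8, 1.7, 5.7]
gripper_width: 56.7
gripper_force: 20.0
```

Emit:
move_arm:
  plan:
    - [[0, 0, 0], 0, 0.3]
    - [[0, 0, 0], 0, 0.1]
    - [[0, 0, 0], 0, 0]
    - [[0, 0, 0], 0, 0]
    - [[0, 0, 0], 0, 0]

```text
time_s: 6.75
ee_pos: [471.2, -260.1, 18.3]
ee_rot: [180.0, 0.0, -0.0]
force: [-0.1, -0.1, 0.1]
gripper_width: 90.2
gripper_force: 0.0
```

Emit:
move_arm:
  plan:
    - [[0, 0, 3], 0, 0]
    - [[0, 0, 4], 0, 0]
    - [[0, 0, 4], 0, 0]
    - [[0, 0, 4], 0, 0]
    - [[0, 0, 0], 0, 0]

```text
time_s: 7.25
ee_pos: [474.4, -261.9, 174.3]
ee_rot: [179.6, -0.6, -0.0]
force: [-0.6, 0.1, 0.3]
gripper_width: 91.3
gripper_force: 0.0
```

```bash
cat >> h.py <<'E'
def ring(p,x,y,r,a,b):
    c=cloud(p); q=c[(np.hypot(c[...,0]-x,c[...,1]-y)<r)&(c[...,2]>a)&(c[...,2]<b)]
    if len(q)<5: return 'few'
    return len(q),'z',np.median(q[:,2]).round(1),'mid',((q.min(0)+q.max(0))/2)[:2].round(1),'ext',np.ptp(q,axis=0)[:2].round(1),'mean',q.mean(0)[:2].round(1)
E
python3 - <<'E'
from h import *
for n in('wrist','top','scene'):
    p=env.grab_frame(n); print(n,ring(p,471,-260,45,44,60),ring(p,608,146,20,60,82),ring(p,608,146,25,2,12))
print(env.state()['ee_pos'])
E
```

```text
wrist (986, 'z', np.float64(52.3), 'mid', array([ 470.2, -260.1]), 'ext', array([57.6, 57.2]), 'mean', array([ 470.8, -260.1])) few few
top (84, 'z', np.float64(50.7), 'mid', array([ 466.6, -251.6]), 'ext', array([47.5, 41.9]), 'mean', array([ 462.4, -241.7])) (56, 'z', np.float64(73.4), 'mid', array([605.6, 145.4]), 'ext', array([16. , 15.4]), 'mean', array([604.6, 145. ])) (30, 'z', np.float64(3.2), 'mid', array([610.6, 148.7]), 'ext', array([41.6, 41.2]), 'mean', array([602.8, 143.8]))
scene (204, 'z', np.float64(49.5), 'mid', array([ 471.3, -257.6]), 'ext', array([57.3, 56.5]), 'mean', array([ 473.3, -257.2])) (100, 'z', np.float64(72.2), 'mid', array([606.7, 147. ]), 'ext', array([16.6, 16.4]), 'mean', array([609. , 147.1])) (53, 'z', np.float64(8.1), 'mid', array([616.9, 147.1]), 'ext', array([17.9, 30. ]), 'mean', array([617.9, 147.9]))
[ 470.62553874 -259.73210795  167.82924469]
```

Emit:
move_arm:
  plan:
    - [[1.35, 4.05, 0], 0, 0]
    - [[1.35, 4.05, 0], 0, 0]
    - [[1.35, 4.05, 0], 0, 0]
    - [[1.35, 4.05, 0], 0, 0]
    - [[1.35, 4.05, 0], 0, 0]

```text
time_s: 7.9
ee_pos: [537.8, -55.8, 166.3]
ee_rot: [-180.0, 0.2, -0.0]
force: [0.9, -1.2, -0.1]
gripper_width: 91.5
gripper_force: 0.0
```

Emit:
move_arm:
  plan:
    - [[1.35, 4.05, 0], 0, 0]
    - [[1.35, 4.05, 0], 0, 0]
    - [[1.35, 4.05, 0], 0, 0]
    - [[1.35, 4.05, 0], 0, 0]
    - [[1.35, 4.05, 0], 0, 0]

```text
time_s: 8.4
ee_pos: [605.4, 146.4, 165.9]
ee_rot: [179.9, 0.3, -0.0]
force: [0.4, -0.7, 0.5]
gripper_width: 91.3
gripper_force: 0.0
```

Run:
```python
from h import *
p=env.grab_frame('wrist'); p=env.grab_frame('wrist'); p=env.grab_frame('wrist'); save(p,'w2')
print(ring(p,606,145,25,60,82),ring(p,606,145,25,25,60),ring(p,606,145,25,8,14),ring(p,466,132,35,14,26))
print(env.state()['ee_pos'])
```

```text
(299, 'z', np.float64(74.4), 'mid', array([606.3, 145.5]), 'ext', array([16.2, 16.5]), 'mean', array([607.2, 145.7])) (113, 'z', np.float64(43.4), 'mid', array([610.1, 145.6]), 'ext', array([ 7.8, 15.5]), 'mean', array([612.1, 146.1])) (55, 'z', np.float64(11.1), 'mid', array([611.6, 145.2]), 'ext', array([19.3, 30.2]), 'mean', array([616.6, 146.5])) (464, 'z', np.float64(20.6), 'mid', array([463.8, 131.9]), 'ext', array([33.3, 40.6]), 'mean', array([463. , 131.9]))
[605.47145273 146.98098226 165.64724894]
```

View pics/w2.png

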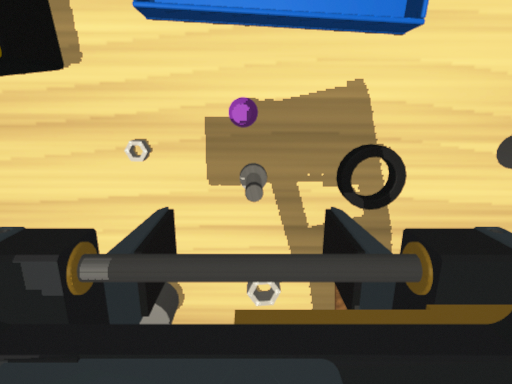

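Emit:
move_arm:
  plan:
    - [[0.1, -0.15, -4], 0, 0]
    - [[0, 0, -4], 0, 0]
    - [[0, 0, -2.8], 0, 0]
    - [[0, 0, -1], 0, 0.3]
    - [[0, 0, 0], 0, 0.5]

```text
time_s: 9.05
ee_pos: [605.6, 142.2, 48.4]
ee_rot: [179.9, 0.3, -0.1]
force: [-0.0, -0.6, 0.0]
gripper_width: 78.0
gripper_force: 0.0
```

Emit:
move_arm:
  plan:
    - [[0, 0, 0], 0, 0.65]
    - [[0, 0, 0], 0, 0.75]
    - [[0, 0, 0], 0, 1]
    - [[0, 0, 0], 0, 1]
    - [[0, 0, 0], 0, 1]
  squeeze: 30

```text
time_s: 9.55
ee_pos: [607.5, 143.5, 51.1]
ee_rot: [-180.0, -0.1, -0.0]
force: [-0.6, -0.1, -0.1]
gripper_width: 38.4
gripper_force: 0.0
```

Emit:
move_arm:
  plan:
    - [[-0.1, 0.2, -0.4], 0, 0.7]
    - [[0, 0, 0], 0, 0.8]
    - [[0, 0, 0], 0, 1]
    - [[0, 0, 0], 0, 1]
    - [[0, 0, 0], 0, 1]

```text
time_s: 10.05
ee_pos: [606.0, 145.4, 46.1]
ee_rot: [180.0, 0.0, -0.0]
force: [0.5, 0.3, -1.0]
gripper_width: 15.2
gripper_force: 30.0
```

Emit:
move_arm:
  plan:
    - [[0, 0, 0], 0, 1]
    - [[0, 0, 0], 0, 1]

```text
time_s: 10.25
ee_pos: [606.1, 145.4, 46.3]
ee_rot: [180.0, 0.0, -0.0]
force: [0.5, 0.8, -2.0]
gripper_width: 15.3
gripper_force: 30.0
```

Emit:
move_arm:
  plan:
    - [[0, 0, 2], 0, 1]
    - [[0, 0, 3.5], 0, 1]
    - [[-0.3, -1, 3.5], 0, 1]
    - [[-1, -3, 0], 0, 1]
    - [[-1.2, -4, 0], 0, 1]

```text
time_s: 10.75
ee_pos: [582.1, 65.9, 138.0]
ee_rot: [-180.0, -0.2, 0.1]
force: [-0.1, -1.6, -2.1]
gripper_width: 15.4
gripper_force: 30.0
```

Emit:
move_arm:
  plan:
    - [[-1.4, -4.2, 0], 0, 1]
    - [[-1.4, -4.2, 0], 0, 1]
    - [[-1.4, -4.2, 0], 0, 1]
    - [[-1.4, -4.2, 0], 0, 1]
    - [[-1.4, -4.2, 0], 0, 1]

```text
time_s: 11.25
ee_pos: [510.4, -146.1, 136.7]
ee_rot: [180.0, -0.0, -0.0]
force: [0.6, -1.3, -1.9]
gripper_width: 15.3
gripper_force: 30.0
```

Emit:
move_arm:
  plan:
    - [[-1.4, -4.2, 0], 0, 1]
    - [[-1.4, -4, 0], 0, 1]
    - [[-1.26, -3.35, 0], 0, 1]
    - [[0, 0, 0], 0, 1]
    - [[0, 0, 0], 0, 1]

```text
time_s: 11.75
ee_pos: [470.2, -260.4, 136.4]
ee_rot: [-180.0, -0.0, -0.1]
force: [0.1, 0.4, -1.2]
gripper_width: 15.2
gripper_force: 30.0
```

Run:
```python
from h import *
p=env.grab_frame('wrist'); save(p,'w3')
print(ring(p,471,-260,40,44,56),ring(p,471,-260,25,100,114))
p=env.grab_frame('scene'); save(p,'s3'); print(ring(p,471,-260,25,90,103))
print(env.state()['ee_pos'])
```

```text
(853, 'z', np.float64(52.4), 'mid', array([ 477.7, -260. ]), 'ext', array([42.9, 57.1]), 'mean', array([ 482. , -260.1])) (596, 'z', np.float64(108.5), 'mid', array([ 473. , -260.4]), 'ext', array([25.9, 28.4]), 'mean', array([ 479.5, -260.3]))
(75, 'z', np.float64(96.8), 'mid', array([ 475. , -254.6]), 'ext', array([23.9, 25.9]), 'mean', array([ 479.5, -250.4]))
[ 470.80465667 -259.21642433  136.44728753]
```

View pics/w3.png

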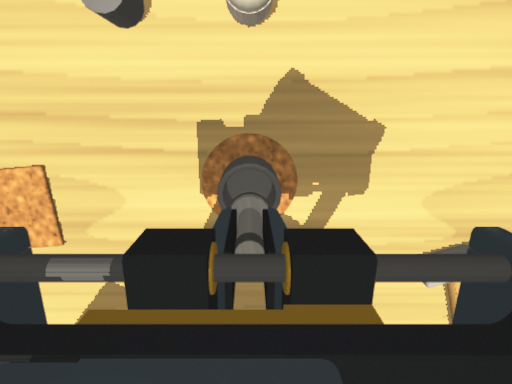

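Emit:
move_arm:
  plan:
    - [[0, 0, -2.5], 0, 1]
    - [[0, 0, -2.5], 0, 1]
    - [[0, 0, -1.5], 0, 1]
    - [[0, 0, -0.5], 0, 1]
    - [[0, 0, 0], 0, 1]

```text
time_s: 12.35
ee_pos: [470.8, -259.0, 66.1]
ee_rot: [-180.0, 0.1, 0.1]
force: [-0.2, 0.0, -1.3]
gripper_width: 15.2
gripper_force: 30.0
```

Emit:
move_arm:
  plan:
    - [[0, 0, 0], 0, 1]
    - [[0, 0, -0.3], 0, 1]
    - [[0, 0, -0.2], 0, 1]
    - [[0, 0, 0], 0, 1]
    - [[0, 0, 0], 0, 1]

```text
time_s: 12.85
ee_pos: [470.6, -260.1, 61.6]
ee_rot: [180.0, -0.0, -0.0]
force: [0.2, 0.8, -2.1]
gripper_width: 15.1
gripper_force: 30.0
```

Emit:
move_arm:
  plan:
    - [[0, 0, -0.2], 0, 1]
    - [[0, 0, -0.1], 0, 1]
    - [[0, 0, 0], 0, 1]
    - [[0, 0, 0], 0, 1]

```text
time_s: 13.25
ee_pos: [470.6, -260.1, 58.4]
ee_rot: [180.0, 0.0, -0.0]
force: [0.8, -0.1, -1.4]
gripper_width: 15.4
gripper_force: 30.0
```

Emit:
move_arm:
  plan:
    - [[0, 0, -0.07], 0, 1]
    - [[0, 0, 0], 0, 1]
    - [[0, 0, 0], 0, 1]

```text
time_s: 13.55
ee_pos: [470.8, -260.1, 58.1]
ee_rot: [180.0, -0.0, -0.0]
force: [0.5, 0.2, 1.5]
gripper_width: 15.1
gripper_force: 30.0
```

Emit:
move_arm:
  plan:
    - [[0, 0, 0], 0, 0.75]
    - [[0, 0, 0], 0, 0.6]
    - [[0, 0, 0], 0, 0.4]
    - [[0, 0, 0], 0, 0.2]
    - [[0, 0, 0], 0, 0]

```text
time_s: 14.05
ee_pos: [470.6, -260.1, 57.7]
ee_rot: [180.0, 0.0, -0.0]
force: [-0.1, 0.7, 0.2]
gripper_width: 51.6
gripper_force: 0.0
```

Emit:
move_arm:
  plan:
    - [[0, 0, 3], 0, 0]
    - [[0, 0, 4], 0, 0]
    - [[0, 0, 4], 0, 0]
    - [[0, 0, 0], 0, 0]
    - [[0, 0, 0], 0, 0]

```text
time_s: 14.55
ee_pos: [470.8, -260.2, 168.5]
ee_rot: [179.9, -0.1, -0.0]
force: [-0.4, -0.3, -1.2]
gripper_width: 90.3
gripper_force: 0.0
```

Run:
```python
from h import *
p=env.grab_frame('wrist'); save(p,'w4')
print(ring(p,471,-260,45,47,56),ring(p,471,-260,22,80,92),ring(p,471,-260,22,60,70),ring(p,606,145,30,2,80))
print(env.state()['ee_pos'])
```

```text
(990, 'z', np.float64(52.4), 'mid', array([ 470.7, -260.2]), 'ext', array([56.9, 57. ]), 'mean', array([ 471.4, -259.9])) (294, 'z', np.float64(86.6), 'mid', array([ 471.2, -259.9]), 'ext', array([16.1, 16. ]), 'mean', array([ 471.6, -260.1])) (40, 'z', np.float64(65.3), 'mid', array([ 476. , -260.3]), 'ext', array([ 5.9, 14.5]), 'mean', array([ 477. , -260.3])) few
[ 470.06443751 -259.7782069   167.19524281]
```

View pics/w4.png

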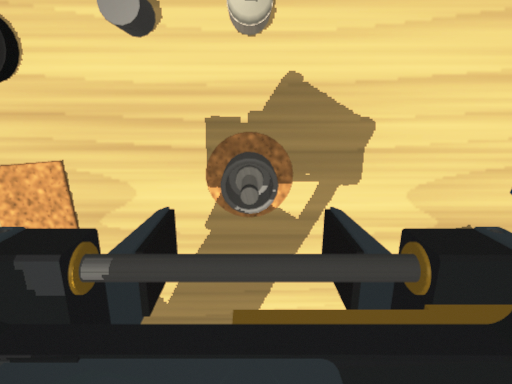

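Emit:
move_arm:
  plan:
    - [[-0.22, 4.4, 0], 0, 0]
    - [[-0.22, 4.4, 0], 0, 0]
    - [[-0.22, 4.4, 0], 0, 0]
    - [[-0.22, 4.4, 0], 0, 0]
    - [[-0.22, 4.4, 0], 0, 0]

```text
time_s: 15.1
ee_pos: [458.0, -38.4, 166.0]
ee_rot: [-180.0, 0.2, -0.0]
force: [0.9, 0.7, 0.1]
gripper_width: 91.2
gripper_force: 0.0
```

Emit:
move_arm:
  plan:
    - [[-0.22, 4.4, 0], 0, 0]
    - [[-0.22, 4.4, 0], 0, 0]
    - [[-0.22, 4.4, 0], 0, 0]
    - [[-0.22, 4.4, 0], 0, 0]
    - [[-0.22, 4.4, 0], 0, 0]

```text
time_s: 15.6
ee_pos: [447.1, 181.3, 165.9]
ee_rot: [179.9, 0.2, -0.0]
force: [1.1, -0.7, 0.6]
gripper_width: 90.9
gripper_force: 0.0
```

Emit:
move_arm:
  plan:
    - [[-0.22, 4.4, 0], 0, 0]
    - [[-0.22, 4.4, 0], 0, 0]
    - [[0, 0, 0], 0, 0]
    - [[0, 0, 0], 0, 0]

```text
time_s: 16.0
ee_pos: [443.0, 267.9, 165.9]
ee_rot: [179.8, 0.2, 0.1]
force: [-0.5, 0.0, 0.0]
gripper_width: 91.4
gripper_force: 0.0
```

Run:
```python
from h import *
p=env.grab_frame('wrist'); save(p,'w5')
print(ring(p,443,268,45,40,53))
print(ring(p,466,132,35,14,26))
print(env.state()['ee_pos'])
```

```text
(2491, 'z', np.float64(46.7), 'mid', array([443.1, 269.1]), 'ext', array([56.5, 56.6]), 'mean', array([443.7, 268.9]))
(739, 'z', np.float64(20.4), 'mid', array([465.2, 132. ]), 'ext', array([36.9, 41.3]), 'mean', array([465.6, 132.6]))
[443.24906455 266.99815421 166.20595397]
```

View pics/w5.png

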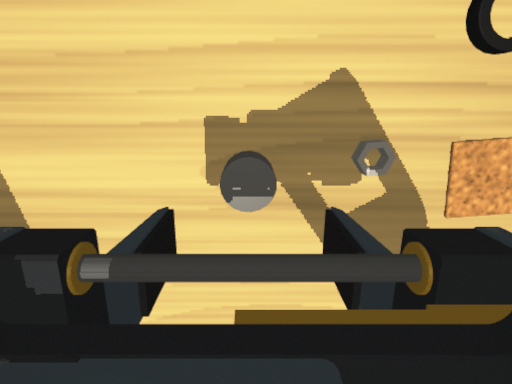

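Emit:
move_arm:
  plan:
    - [[0, 0.15, -4], 0, 0]
    - [[0, 0, -4.5], 0, 0]
    - [[0, 0, -4], 0, 0]
    - [[0, 0, -2.7], 0, 0]
    - [[0, 0, 0], 0, 0]

```text
time_s: 16.55
ee_pos: [441.2, 265.9, 12.2]
ee_rot: [179.7, 0.5, -0.1]
force: [0.8, -1.1, 1.0]
gripper_width: 91.0
gripper_force: 0.0
```

Emit:
move_arm:
  plan:
    - [[0, 0, 0], 0, 0.2]
    - [[0, 0, 0], 0, 0.25]
    - [[0, 0, 0], 0, 0.25]
  squeeze: 20

```text
time_s: 16.85
ee_pos: [445.4, 269.7, 17.5]
ee_rot: [-179.9, -0.2, -0.0]
force: [0.2, 0.2, 0.2]
gripper_width: 70.5
gripper_force: 0.0
```

Emit:
move_arm:
  plan:
    - [[0, 0, 0], 0, 0.3]
    - [[0, 0, 0], 0, 0.3]
    - [[0, 0, 0], 0, 0.3]

```text
time_s: 17.15
ee_pos: [444.3, 269.6, 16.2]
ee_rot: [-180.0, -0.0, -0.0]
force: [0.9, -0.2, 0.3]
gripper_width: 63.7
gripper_force: 0.0
```

Emit:
move_arm:
  plan:
    - [[-0.1, 0, -0.3], 0, 0.35]
    - [[0, 0, 0], 0, 0.5]
    - [[0, 0, 0], 0, 1]
    - [[0, 0, 0], 0, 1]
    - [[0, 0, 0], 0, 1]

```text
time_s: 17.65
ee_pos: [443.1, 269.4, 12.7]
ee_rot: [180.0, 0.0, -0.0]
force: [0.2, 0.2, -0.8]
gripper_width: 57.2
gripper_force: 20.0
```

Emit:
move_arm:
  plan:
    - [[0, 0, 2], 0, 1]
    - [[0, 0, 4], 0, 1]
    - [[0, 0, 4.5], 0, 1]
    - [[0, -2, 1], 0, 1]
    - [[0.2, -3.5, 0], 0, 1]

```text
time_s: 18.15
ee_pos: [447.0, 215.9, 130.4]
ee_rot: [-179.8, -0.3, 0.1]
force: [-0.6, -0.4, -1.0]
gripper_width: 57.0
gripper_force: 20.0
```

Emit:
move_arm:
  plan:
    - [[0.25, -4.2, 0], 0, 1]
    - [[0.25, -4.2, 0], 0, 1]
    - [[0.25, -4.2, 0], 0, 1]
    - [[0.25, -4.2, 0], 0, 1]
    - [[0.25, -4.2, 0], 0, 1]

```text
time_s: 18.65
ee_pos: [457.5, 2.8, 127.9]
ee_rot: [180.0, -0.0, -0.0]
force: [1.1, 0.5, -1.0]
gripper_width: 56.7
gripper_force: 20.0
```

Emit:
move_arm:
  plan:
    - [[0.25, -4.2, 0], 0, 1]
    - [[0.25, -4.2, 0], 0, 1]
    - [[0.25, -4.2, 0], 0, 1]
    - [[0.25, -4.2, 0], 0, 1]
    - [[0.25, -4.2, 0], 0, 1]

```text
time_s: 19.15
ee_pos: [470.0, -207.3, 127.8]
ee_rot: [180.0, -0.0, -0.0]
force: [0.6, 0.2, 0.0]
gripper_width: 57.1
gripper_force: 20.0
```

Emit:
move_arm:
  plan:
    - [[0.04, -3.5, 0], 0, 1]
    - [[0, -1.95, 0], 0, 1]
    - [[0, 0, 0], 0, 1]
    - [[0, 0, 0], 0, 1]
    - [[0, 0, 0], 0, 1]

```text
time_s: 19.65
ee_pos: [470.3, -258.9, 127.6]
ee_rot: [-180.0, 0.0, 0.0]
force: [0.6, -0.8, 0.4]
gripper_width: 57.3
gripper_force: 20.0
```

Run:
```python
from h import *
s=env.state(); print(s['ee_pos'],s['ee_rot'])
p=env.grab_frame('wrist'); save(p,'w6')
x,y,z=s['ee_pos']; t=z-12.7+46
print('cover top',ring(p,x,y,45,t-5,t+5),'pot',ring(p,471,-260,45,47,56))
```

```text
[ 470.33457688 -258.91846501  127.63922728] [-1.79960806e+02  3.72800104e-02  3.20391360e-02]
cover top (6745, 'z', np.float64(161.9), 'mid', array([ 470.2, -259. ]), 'ext', array([57.8, 78.8]), 'mean', array([ 476. , -258.8])) pot (618, 'z', np.float64(52.4), 'mid', array([ 484.4, -260.1]), 'ext', array([29.9, 57. ]), 'mean', array([ 488.5, -260.7]))
```

Emit:
move_arm:
  plan:
    - [[0.05, -0.1, 0], 0, 1]
    - [[0, 0, -2], 0, 1]
    - [[0, 0, -2], 0, 1]
    - [[0, 0, -1.3], 0, 1]
    - [[0, 0, 0], 0, 1]

```text
time_s: 20.2
ee_pos: [470.0, -259.7, 73.2]
ee_rot: [-179.9, 0.2, 0.0]
force: [-0.2, 0.1, -0.6]
gripper_width: 57.0
gripper_force: 20.0
```

Emit:
move_arm:
  plan:
    - [[0, 0, 0], 0, 1]
    - [[0, 0, 0], 0, 1]
    - [[0, 0, 0], 0, 1]

```text
time_s: 20.5
ee_pos: [471.7, -261.3, 75.7]
ee_rot: [179.9, -0.1, -0.0]
force: [0.5, -0.1, -0.9]
gripper_width: 57.1
gripper_force: 20.0
```

Emit:
move_arm:
  plan:
    - [[0, 0, -0.4], 0, 1]
    - [[0, 0, -0.3], 0, 1]
    - [[0, 0, -0.15], 0, 1]
    - [[0, 0, 0], 0, 1]
    - [[0, 0, 0], 0, 1]

```text
time_s: 21.0
ee_pos: [471.1, -261.1, 66.2]
ee_rot: [180.0, 0.0, -0.0]
force: [-0.2, 0.6, -0.6]
gripper_width: 57.1
gripper_force: 20.0
```

Emit:
move_arm:
  plan:
    - [[0, 0.08, 0], 0, 1]
    - [[0, 0, -0.1], 0, 1]
    - [[0, 0, 0], 0, 1]
    - [[0, 0, -0.05], 0, 1]
    - [[0, 0, 0], 0, 1]

```text
time_s: 21.5
ee_pos: [471.1, -260.2, 64.7]
ee_rot: [180.0, 0.0, -0.0]
force: [-0.6, 0.3, -1.3]
gripper_width: 57.1
gripper_force: 20.0
```

Emit:
move_arm:
  plan:
    - [[0, 0, -0.07], 0, 1]
    - [[0, 0, 0], 0, 1]
    - [[0, 0, 0], 0, 1]

```text
time_s: 21.8
ee_pos: [471.2, -260.3, 64.4]
ee_rot: [180.0, -0.0, -0.0]
force: [0.0, 1.5, 3.8]
gripper_width: 56.7
gripper_force: 20.0
```

Contact at the expected height (rim on rim). Release.

Emit:
move_arm:
  plan:
    - [[0, 0, 0], 0, 0.3]
    - [[0, 0, 0], 0, 0.15]
    - [[0, 0, 0], 0, 0.05]
    - [[0, 0, 0], 0, 0]
    - [[0, 0, 0], 0, 0]

```text
time_s: 22.3
ee_pos: [471.1, -260.2, 64.0]
ee_rot: [180.0, 0.0, -0.0]
force: [0.3, -0.4, 0.9]
gripper_width: 90.5
gripper_force: 0.0
```

Emit:
move_arm:
  plan:
    - [[0, 0, 2], 0, 0]
    - [[0, 0, 4], 0, 0]
    - [[0, 0, 5], 0, 0]
    - [[0, 0, 0], 0, 0]
    - [[0, 0, 0], 0, 0]

```text
time_s: 22.8
ee_pos: [471.5, -260.5, 175.2]
ee_rot: [179.9, -0.1, -0.0]
force: [0.0, 0.2, -1.1]
gripper_width: 91.5
gripper_force: 0.0
```

Run:
```python
from h import *
p=env.grab_frame('wrist'); save(p,'w7')
print(env.state()['ee_pos'],ring(p,471,-260,42,93,105),ring(p,471,-260,45,30,48))
p=env.grab_frame('scene');print(ring(p,471,-260,42,90,105),ring(p,471,-260,42,60,80),ring(p,471,-260,42,20,40))
```

```text
[ 470.63034723 -259.99427416  173.65144062] (3294, 'z', np.float64(98.7), 'mid', array([ 470.9, -259.8]), 'ext', array([57.5, 56.7]), 'mean', array([ 472. , -260.2])) (113, 'z', np.float64(39.7), 'mid', array([ 491. , -259.9]), 'ext', array([16.1, 51.6]), 'mean', array([ 495.3, -260. ]))
(381, 'z', np.float64(96.7), 'mid', array([ 472.1, -257.4]), 'ext', array([56.8, 58.7]), 'mean', array([ 475.2, -255.4])) (201, 'z', np.float64(70.6), 'mid', array([ 477.4, -253.7]), 'ext', array([48.5, 49.7]), 'mean', array([ 488.7, -244.7])) (175, 'z', np.float64(30.3), 'mid', array([ 478.5, -254. ]), 'ext', array([45.4, 50.6]), 'mean', array([ 488.7, -244.8]))
```

View pics/w7.png

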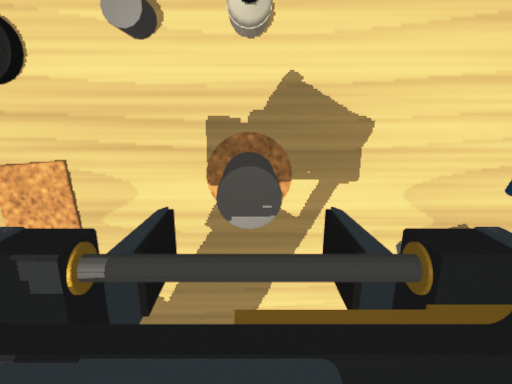

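Emit:
move_arm:
  plan:
    - [[-0.05, 4.4, 0], 3, 0]
    - [[-0.05, 4.4, 0], 3, 0]
    - [[-0.05, 4.4, 0], 3, 0]
    - [[-0.05, 4.4, 0], 3, 0]
    - [[-0.05, 4.4, 0], 3, 0]

```text
time_s: 23.4
ee_pos: [467.2, -38.6, 172.2]
ee_rot: [-179.9, 0.2, 15.1]
force: [-0.0, -0.5, 0.5]
gripper_width: 91.2
gripper_force: 0.0
```

Emit:
move_arm:
  plan:
    - [[-0.05, 4.4, 0], 3, 0]
    - [[-0.05, 4.4, 0], 3, 0]
    - [[-0.05, 4.4, 0], 3, 0]
    - [[-0.05, 4, 0], 3, 0]
    - [[0, 0, 0], 3, 0]

```text
time_s: 23.9
ee_pos: [465.4, 135.6, 172.2]
ee_rot: [-179.9, 0.2, 30.4]
force: [0.3, -0.2, 0.2]
gripper_width: 91.2
gripper_force: 0.0
```

Emit:
move_arm:
  plan:
    - [[0, 0, 0], 0, 0]
    - [[0, 0, 0], 0, 0]
    - [[0, 0, 0], 0, 0]

```text
time_s: 24.2
ee_pos: [466.3, 130.9, 173.4]
ee_rot: [-180.0, 0.1, 29.9]
force: [0.8, 0.2, -0.2]
gripper_width: 91.3
gripper_force: 0.0
```

Run:
```python
from h import *
p=env.grab_frame('wrist'); save(p,'w8'); s=env.state(); print(s['ee_pos'],s['ee_rot'])
print(ring(p,466,132,32,15,26))
c=cloud(p); q=c[(np.hypot(c[...,0]-466,c[...,1]-132)<32)&(c[...,2]>17)&(c[...,2]<25)][:,:2]
h=cv2.convexHull(q.astype(np.float32))[:,0]
a=np.arange(0,180,2); w=[np.ptp(h@[np.cos(t),np.sin(t)]) for t in np.radians(a)]
f=np.array([w[i]+w[(i+30)%90]+w[(i+60)%90] for i in range(30)])/3; i=f.argmin(); print('flat dir',a[i],f[i],f.max())
ds=np.radians(a[i]+np.array([0,60,120])); D=np.c_[np.cos(ds),np.sin(ds)]
m=[( (h@d).max()+(h@d).min())/2 for d in D]; print('centre',np.linalg.lstsq(D,m,rcond=None)[0])
```

```text
[466.43107466 130.87699449 173.63516128] [-1.79994063e+02  5.82351976e-02  2.98678479e+01]
(584, 'z', np.float64(20.7), 'mid', array([465.5, 131.9]), 'ext', array([37. , 40.8]), 'mean', array([465.7, 132.1]))
flat dir 4 36.0761454434421 40.3004914211164
centre [465.36673748 131.80567703]
```

View pics/w8.png

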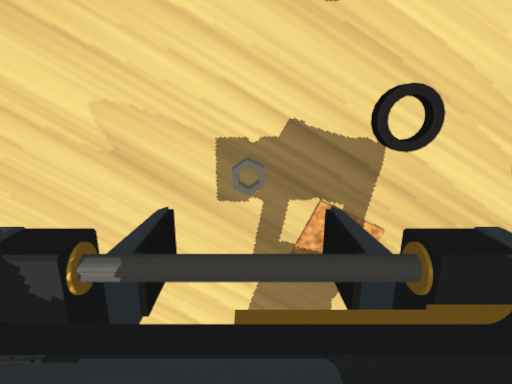

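Emit:
move_arm:
  plan:
    - [[-0.1, 0.1, -4], 4, 0]
    - [[0, 0, -5], 0, 0]
    - [[0, 0, -4], 0, 0]
    - [[0, 0, -2], 0, 0.2]
    - [[0, 0, -0.5], 0, 0.3]

```text
time_s: 24.75
ee_pos: [463.8, 131.5, 16.8]
ee_rot: [-179.9, 0.3, 33.9]
force: [-0.1, -0.6, 0.2]
gripper_width: 77.9
gripper_force: 0.0
```

Emit:
move_arm:
  plan:
    - [[0, 0, 0], 0, 0.4]
    - [[0, 0, 0], 0, 0.4]
    - [[0, 0, 0], 0, 0.4]
    - [[0, 0, 0], 0, 0.4]

```text
time_s: 25.15
ee_pos: [466.5, 132.9, 20.2]
ee_rot: [179.9, -0.1, 34.0]
force: [-1.5, 0.1, -0.2]
gripper_width: 54.7
gripper_force: 0.0
```

Emit:
move_arm:
  plan:
    - [[-0.05, -0.05, -0.8], 0, 0.4]
    - [[0, 0, -0.5], 0, 0.4]
    - [[0, 0, -0.2], 0, 0.5]
    - [[0, 0, 0], 0, 0.5]
    - [[0, 0, 0], 0, 0.5]
  squeeze: 30

```text
time_s: 25.65
ee_pos: [465.1, 132.3, 3.9]
ee_rot: [180.0, 0.0, 34.0]
force: [-0.6, -0.1, -0.3]
gripper_width: 45.8
gripper_force: 0.0
```

Emit:
move_arm:
  plan:
    - [[0, 0, 0], 0, 0.6]
    - [[0, 0, 0], 0, 0.8]
    - [[0, 0, 0], 0, 1]
    - [[0, 0, 0], 0, 1]
    - [[0, 0, 0], 0, 1]

```text
time_s: 26.15
ee_pos: [465.3, 132.3, 4.2]
ee_rot: [180.0, -0.0, 34.0]
force: [0.1, -0.1, 0.9]
gripper_width: 35.8
gripper_force: 30.0
```

Emit:
move_arm:
  plan:
    - [[0, 0, 2], 0, 1]
    - [[0, 0, 4], 0, 1]
    - [[0, 0, 4.5], 0, 1]
    - [[0, -1, 3], 0, 1]
    - [[0.05, -3.8, 0.5], 0, 1]

```text
time_s: 26.65
ee_pos: [468.4, 86.1, 148.1]
ee_rot: [179.8, -0.5, 34.2]
force: [1.2, -1.0, -1.9]
gripper_width: 35.8
gripper_force: 30.0
```

Emit:
move_arm:
  plan:
    - [[0.06, -4.2, 0], 0, 1]
    - [[0.06, -4.2, 0], 0, 1]
    - [[0.06, -4.2, 0], 0, 1]
    - [[0.06, -4.2, 0], 0, 1]
    - [[0.06, -4.2, 0], 0, 1]

```text
time_s: 27.15
ee_pos: [468.0, -127.3, 144.0]
ee_rot: [-180.0, 0.0, 34.0]
force: [-0.6, -0.5, -0.4]
gripper_width: 35.4
gripper_force: 30.0
```

Emit:
move_arm:
  plan:
    - [[0.06, -4.2, 0], 0, 1]
    - [[0.06, -4.2, 0], 0, 1]
    - [[0.06, -4, 0], 0, 1]
    - [[0.03, -2.3, 0], 0, 1]
    - [[0, -1, 0], 0, 1]

```text
time_s: 27.65
ee_pos: [470.3, -284.7, 143.6]
ee_rot: [-180.0, 0.0, 33.8]
force: [-0.2, 0.8, -0.7]
gripper_width: 35.7
gripper_force: 30.0
```

Emit:
move_arm:
  plan:
    - [[0, 0, 0], 0, 1]
    - [[0, 0, 0], 0, 1]
    - [[0, 0, 0], 0, 1]

```text
time_s: 27.95
ee_pos: [470.6, -281.3, 144.0]
ee_rot: [-180.0, -0.0, 34.1]
force: [-0.4, 0.2, -1.7]
gripper_width: 35.5
gripper_force: 30.0
```

Run:
```python
from h import *
s=env.state(); print(s['ee_pos'],s['ee_rot'])
p=env.grab_frame('wrist'); save(p,'w9')
```

```text
[ 470.61240798 -281.29915358  144.02782307] [-1.79954351e+02 -6.06306016e-04  3.40642802e+01]
```

View pics/w9.png

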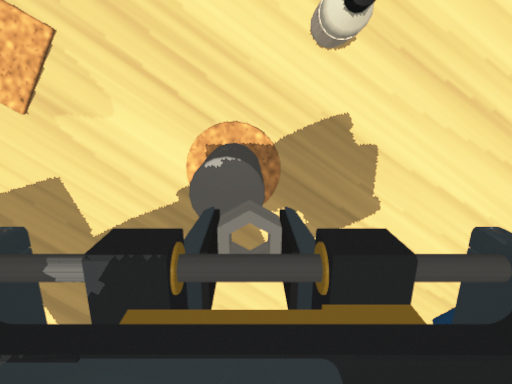

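Emit:
move_arm:
  plan:
    - [[0, 1, 0], 0, 1]
    - [[0, 1.1, 0], 0, 1]
    - [[0, 0, -1], 0, 1]
    - [[0, 0, -1], 0, 1]
    - [[0, 0, -1], 0, 1]

```text
time_s: 28.5
ee_pos: [470.5, -261.5, 112.9]
ee_rot: [-180.0, 0.0, 34.0]
force: [-0.1, -0.2, -0.9]
gripper_width: 36.1
gripper_force: 30.0
```

Emit:
move_arm:
  plan:
    - [[0, 0, 0], 0, 1]
    - [[0, 0, 0], 0, 1]
    - [[0, 0, -0.4], 0, 1]
    - [[0, 0, 0], 0, 1]
    - [[0, 0, 0], 0, 1]

```text
time_s: 29.0
ee_pos: [470.8, -261.9, 110.2]
ee_rot: [180.0, -0.0, 34.0]
force: [-0.1, -0.3, -1.0]
gripper_width: 35.7
gripper_force: 30.0
```

Emit:
move_arm:
  plan:
    - [[0, 0.15, -0.3], 0, 1]
    - [[0, 0, -0.3], 0, 1]
    - [[0, 0, -0.1], 0, 1]
    - [[0, 0, 0], 0, 1]
    - [[0, 0, 0], 0, 1]

```text
time_s: 29.5
ee_pos: [470.8, -260.3, 103.1]
ee_rot: [180.0, 0.0, 34.0]
force: [0.4, 0.5, -1.2]
gripper_width: 35.7
gripper_force: 30.0
```

Emit:
move_arm:
  plan:
    - [[0, 0, -0.1], 0, 1]
    - [[0, 0, 0], 0, 1]
    - [[0, 0, -0.05], 0, 1]
    - [[0, 0, 0], 0, 1]
    - [[0, 0, 0], 0, 1]

```text
time_s: 30.0
ee_pos: [470.9, -260.4, 102.1]
ee_rot: [180.0, -0.0, 34.0]
force: [-0.5, 0.8, 6.3]
gripper_width: 35.6
gripper_force: 30.0
```

Contact made; release and retreat.

Emit:
move_arm:
  plan:
    - [[0, 0, 0], 0, 0.55]
    - [[0, 0, 0], 0, 0.4]
    - [[0, 0, 0], 0, 0.2]
    - [[0, 0, 0], 0, 0.1]
    - [[0, 0, 0], 0, 0]

```text
time_s: 30.5
ee_pos: [470.7, -260.2, 101.4]
ee_rot: [-180.0, 0.0, 34.0]
force: [0.3, 0.3, 0.6]
gripper_width: 70.2
gripper_force: 0.0
```

Emit:
move_arm:
  plan:
    - [[0, 0, 2], 0, 0]
    - [[0, 0, 3], 0, 0]
    - [[0, 0, 3], 0, 0]
    - [[0, 0, 0], 0, 0]
    - [[0, 0, 0], 0, 0]

```text
time_s: 31.0
ee_pos: [470.8, -260.4, 181.9]
ee_rot: [179.9, -0.0, 34.0]
force: [0.1, 1.4, -0.9]
gripper_width: 91.0
gripper_force: 0.0
```

Run:
```python
from h import *
p=env.grab_frame('wrist')
print(env.state()['ee_pos'],'nut',ring(p,471,-260,35,112,125),'cover',ring(p,471,-260,42,92,104))
p=env.grab_frame('scene'); save(p,'s9')
```

```text
[ 470.24693109 -260.01119501  180.971481  ] nut (1098, 'z', np.float64(118.6), 'mid', array([ 470.7, -260.2]), 'ext', array([37.4, 41.1]), 'mean', array([ 471.3, -260. ])) cover (1879, 'z', np.float64(98.7), 'mid', array([ 471.1, -260. ]), 'ext', array([57.1, 57. ]), 'mean', array([ 475.5, -257.3]))
```

View pics/s9.png

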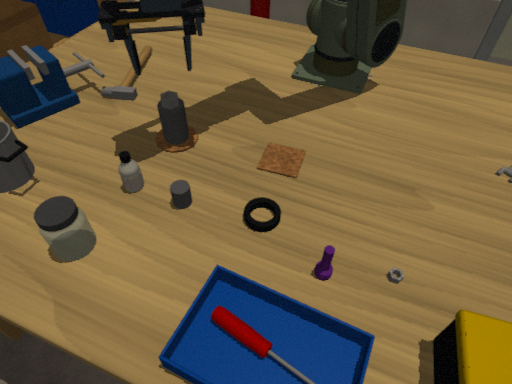

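The stack stands complete on the round pad at about (174,120), with the nut on top. The slim pot, small nut, bottle and tape are unmoved.

```bash
python3 -c "
from workcell import env
print(env.job_done())"
```

```text
the job is handed in; nothing more can be done
None
```

The job is handed in: pot, spindle, cover pot and large nut are stacked on the round pad, the nut and cover each within about 1 mm of centre by the last wrist-camera check. The judge returned no verdict.

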